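# Turn a test plate over against the turning fence

### The arm

A 6-joint arm with a two-finger parallel gripper is mounted at the origin on a cart in front of the work surface, level with it; the furniture and walls round the work are solid. World frame = base frame: x ahead of the robot, y to its left, z up, the work surface at z = 0. Lengths are in m, angles in rad, forces in N, time in s.
With the tool pointing down it reaches from about 0.25 to 0.85 m from the base axis. Payload 12.5 kg.
Tool frame: the origin (TCP) lies midway between the tips of the shut fingers; the grasp point (between the pads) lies 19 mm behind it (env.pinch_z is the z of the grasp point in the tool frame, in m); z points along the fingers, y is the line along which they close (so a half turn about z gives the same grasp; the last joint's range is limited). The gripper opens to 93 mm and grips with 3 to 60 N. Pads are 15 mm wide; open, the fingers measure 128 mm over their backs; the gripper's body (75 mm by 188 mm) begins 65 mm behind the grasp point.
Start: joints at [-1.207, 0.351, 1.652, -0, 1.139, -0.085], TCP at [0.239, -0.496, 0.219] pointing down, gripper open.
Joint ranges: [-2.75, 2.75], [-0.79, 2.1], [0.01, 2.65], [-1.57, 4.71], [0.07, 3.14], [-2.87, 2.87]. Speed limits (rad/s): [2.22, 2.22, 2.79, 3.14, 3.14, 3.14].

### API

Orientations are given as [roll, pitch, yaw] about the fixed x, y, z axes, in that order (R = Rz(yaw) Ry(pitch) Rx(roll)).
In Python, from rig import env gives the robot as it stands. Calls block until the motion is done:
- env.move_to(position, orientation): joint-space move of the TCP to a pose.
- env.movel(position, rate=0.15, attitude=None, force_limit=None): straight line of the TCP; attitude=None keeps the orientation; rate is the mean speed in m/s. With force_limit (N) it stops when the force on the tool has changed by that much, and returns True; else False.
- env.movej(angles): joint-space move.
- env.gripper_to(opening): finger opening in m; the grip force is fixed at half the most; returns when the fingers have stopped.
- env.wait(seconds).
- env.ik(position, orientation): joint angles nearest the present ones, or None.
- env.read_state(): the state.
- env.get_image(name): name is "side" or "top" or "wrist"; returns a dict with "frame" (480x640x3 uint8, blue, green, red), "intrinsics" (3x3 intrinsics, pixels), "pose" (4x4, takes a point from camera to world coordinates); the wrist camera has in their place "tool_from_camera" (4x4, takes a point from camera to tool coordinates, whose origin is the TCP and whose axes are the flange's). Camera axes: x right, y up, looking along -z (the intrinsics and any distortion apply to the point x, -y, -z); pixel columns grow to the right and rows downward; lengths in m; the calibration is good to about 2 mm. A picture is of the moment at which its call begins: read the wrist's pose just before it. There is no depth.
A pose or a line that the arm cannot do raises env.MotionError and nothing moves.
- env.sign_off(): hands the job in; it is judged then, once.
The state is a dict: "t": time; "joints": joint angles; "dq": joint speeds; "joint_efforts": joint torques, N m; "ee_pos": TCP position; "eef_rot": TCP orientation; "ft_force": force on the tool from outside, world axes, zero at the start; "moment": the same for the moment, N m; "finger_gap": finger opening in m; "finger_force": force on a finger pad.
Only numpy, scipy, OpenCV 4.12 (cv2) and the standard library are available. Lean on these libraries where they do the work, as an engineer would, in place of code of your own. Each camera call takes 0.05 s, during which the arm holds its last target. There are 200 camera calls.

### The job

Turn the steel test plate over so that its underside faces up, by pushing alone and without ever lifting it off the worktop: push its near long edge so that it slides against the turning fence and climbs it until the plate leans steeply on the fence, then reach behind its raised edge and push it back towards the robot so that it falls over onto its other face. It must end lying flat on the worktop in front of the fence; do not disturb the tape measure, mug, magnet square or tape roll round about.

Things in the scene. Friction and masses are not known exactly. Their poses are not given: they have to be found in the camera images.
- test_plate: plain grey steel plate, 75 x 100 x 8 mm, 0.3 to 0.6 kg, lying loose and flat between robot and fence, both faces alike. Origin: centre of the face that is down at the start. x runs along the 75 mm side, at the start roughly towards the fence (up to 0.3 rad askew); y along the 100 mm side; z through the thickness, up at the start, down in the end. Friction on the worktop 0.5 to 0.65
- plate_centre (a point): centre of the test plate's volume (4 mm above the worktop when the plate lies flat)
- near_edge (a point): middle of the plate's 100 mm edge nearer the robot at the start (half way through the thickness): the edge to push. When it has been pushed up to the fence's toe, the plate leans about 55 degrees from level on the crest and stays there when let go. The push takes 5 to 15 N
- far_edge (a point): middle of the plate's other 100 mm edge, which meets the fence first and climbs it. When the plate leans it is some 40 mm beyond the toe and 60 mm high, about 20 mm above the crest; pushed back about 50 mm towards the robot, to a little past upright, it falls over
- turning_fence: fixed polished steel fence (slippery, friction about 0.15), 170 mm long (its y axis), 42 mm high. Its concave face looks to the robot: a ramp of 35 degrees at the worktop, steepening to 75 degrees at the crest. Origin: on the worktop, middle of the line where the ramp begins (the toe). x is level, away from the robot, square to the fence. A flange behind reaches x = 63 mm, under 30 mm high
- fence_crest (a point): middle of the fence's upper edge, 42 mm above the worktop, 27.5 mm behind the toe
- tape_measure: tape measure, 34 x 76 x 66 mm, standing to the left of the work (+y); origin at the centre of its underside. Leave alone
- enamel_mug: grey enamel mug, 81 x 108 x 80 mm, to the left at the back; origin at the centre of its underside. Leave alone
- magnet_square: triangular welding magnet lying flat, 95 x 95 x 16 mm, to the right (-y); origin at the centre of its underside. Leave alone
- tape_roll: roll of tape lying flat, 104 mm across and 46 mm high, to the right at the back; origin at the centre of its underside. Leave alone
Things that resemble listed ones, but are neither listed nor needed, are in the scene too. There is more than one size of the test_plate; the one meant has the size given above.

How it is judged:
On the way:
1. the plate leans steeply on the fence, its near edge still down on the worktop (angle between test_plate's own z axis and vertical between 0.75 and 1.45 rad and height (world z) of far_edge above 0.045 m and height (world z) of near_edge below 0.015 m and contact force between test_plate and turning_fence above 0.2 N), for 0.2 s.
At the end, for the whole second after the job is handed in: the plate lies at rest flat on the worktop (within 0.1 rad) with the face up that was down at the start, its centre in front of the fence: 20 to 150 mm before the toe and within 85 mm either side of the fence's middle (angle between test_plate's own z axis and vertical above 3.04 rad and height (world z) of plate_centre below 0.007 m and linear speed of test_plate below 0.02 m/s and x of plate_centre in the frame of turning_fence between -0.15 and -0.02 m and y of plate_centre in the frame of turning_fence between -0.085 and 0.085 m); the robot touches nothing.
It fails at once if the plate is lifted off the worktop: both its long edges more than 20 mm above it (height (world z) of each of near_edge, far_edge above 0.02 m).
It fails at once if the tape measure is moved by more than 20 mm (distance of tape_measure from where it was at the start of the episode above 0.02 m).
It fails at once if the mug is moved by more than 20 mm (distance of enamel_mug from where it was at the start of the episode above 0.02 m).
It fails at once if the magnet square is moved by more than 20 mm (distance of magnet_square from where it was at the start of the episode above 0.02 m).
It fails at once if the tape roll is moved by more than 20 mm (distance of tape_roll from where it was at the start of the episode above 0.02 m).
It also fails if it takes over 48 s, if anything falls off the work surface, if the arm or the gripper's body presses on something with over 40 N, if the wrist force passes 120 N, or if a joint passes its speed limit or range.

## Working session

There is one attempt and no reset: what is moved stays moved. The work goes in short steps, each a Python script; the robot and the scene stay as the last script left them, time stands still between calls to the robot, and variables do not carry over. Pictures are saved under pics/ and viewed, at most 10 in all, crops included, and the job is handed in when it is done.

```bash
mkdir -p pics; ls; cat > h.py <<'E'
import numpy as np, cv2
from rig import env
def snap(n,f):
    im=env.get_image(n); cv2.imwrite(f'pics/{f}.png',im['frame']); 
    np.savez(f'pics/{f}.npz',**{k:v for k,v in im.items()}); return im
def ray(f,u,v,z=0.,n=None):
    d=np.load(f'pics/{f}.npz'); K=d['intrinsics']; T=d['pose']
    p=np.array([(u-K[0,2])/K[0,0],-(v-K[1,2])/K[1,1],-1.]); r=T[:3,:3]@p; o=T[:3,3]
    return o+r*(z-o[2])/r[2]
E
python3 - <<'E'
from h import *
a=snap('top','top0'); b=snap('side','side0')
print(a.keys(),a['pose'],a['intrinsics'],b['pose'],env.read_state()['t'])
E
```

```text
pics
dict_keys(['frame', 'intrinsics', 'pose']) [[ 0.01147528  0.98818866 -0.15281197  0.35076574]
 [-0.9994953   0.01586271  0.02752312  0.01352156]
 [ 0.02962205  0.15241901  0.98787195  1.3859276 ]
 [ 0.          0.          0.          1.        ]] [[618.23318042   0.         325.32530171]
 [  0.         618.23318042 238.95892944]
 [  0.           0.           1.        ]] [[-0.99134331  0.07722975 -0.10617914  0.44117888]
 [-0.13121701 -0.5548596   0.82153084  0.8247964 ]
 [ 0.00453211  0.82835161  0.56019021  0.64008421]
 [ 0.          0.          0.          1.        ]] 0.1
```

View pics/top0.png

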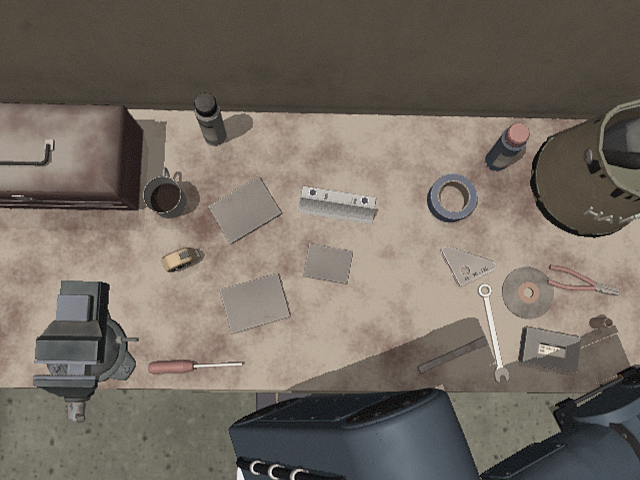

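View pics/side0.png

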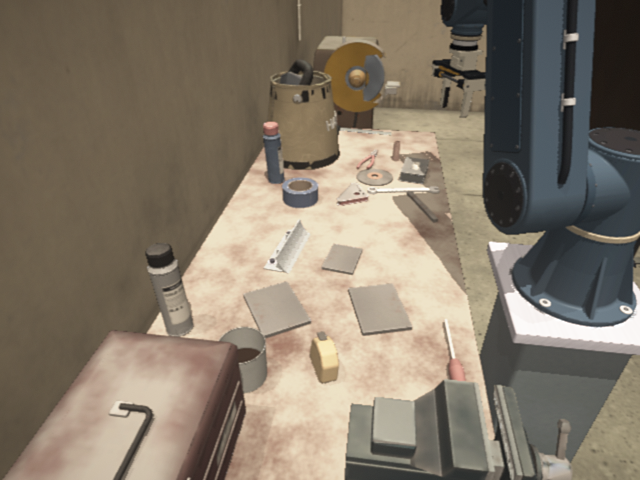

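Plates in the top view are at (245,210), (255,302) and (328,263). The last is the smallest and lies in front of the fence (339,204), so I choose it and check it in a crop. The tape measure is at (180,259), mug (163,195), magnet square (465,266) and tape roll (453,198).

```bash
python3 - <<'E'
import cv2
i=cv2.imread('pics/top0.png')[170:295,285:395]
cv2.imwrite('pics/c0.png',cv2.resize(i,None,fx=4.8,fy=4.8,interpolation=cv2.INTER_CUBIC))
E
```

```text
(no output)
```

View pics/c0.png

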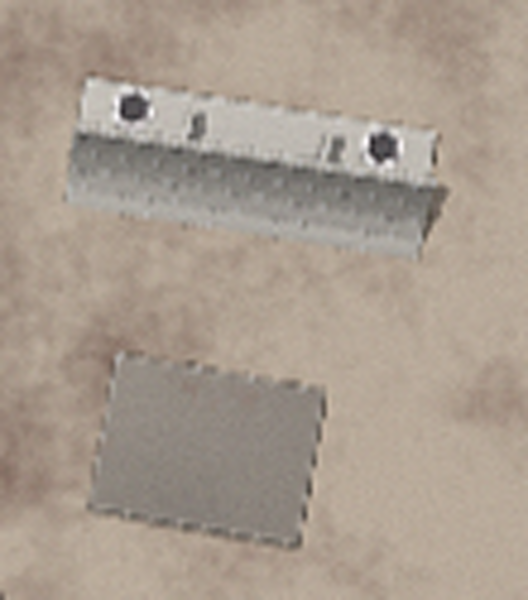

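The crop shows plate corners at about (118,352), (326,387), (300,547), (90,510). The toe line runs (68,202)-(420,258) and the crest (78,133)-(447,187). Next I convert these to world positions and check the sizes.

```bash
python3 - <<'E'
from h import *
f=lambda p,z:ray('top0',285+(p[0]-1.9)/4.8,170+(p[1]-1.9)/4.8,z)[:2]
P=np.array([f(p,.008) for p in [(118,352),(326,387),(300,547),(90,510)]])
print(P,[np.linalg.norm(P[i]-P[(i+1)%4]) for i in range(4)],P.mean(0))
d=(P[0]+P[1]-P[2]-P[3])/2; print('plate yaw',np.arctan2(d[1],d[0]))
T=np.array([f(p,0) for p in [(68,202),(420,258)]]);C=np.array([f(p,.042) for p in [(78,133),(447,187)]])
for L in(T,C):
  e=L[0]-L[1]; print(L,L.mean(0),np.linalg.norm(e),np.arctan2(-e[0],e[1]))
for n,(u,v,z) in dict(tm=(180,259,.066),mug=(163,195,.08),sq=(465,266,.016),roll=(453,198,.046),pl2=(245,210,.008)).items(): print(n,ray('top0',u,v,z))
E
```

```text
[[ 0.55426516  0.01138388]
 [ 0.53920996 -0.08644994]
 [ 0.46389373 -0.0746887 ]
 [ 0.47976155  0.02325641]] [np.float64(0.09898543536112205), np.float64(0.07622900392346552), np.float64(0.0992221378392345), np.float64(0.07544365590254602)] [ 0.5092826  -0.03162459]
plate yaw -0.15645871309621828
[[ 0.6271412   0.03624432]
 [ 0.60291767 -0.13152468]] [ 0.61502944 -0.04764018] 0.16950874977927213 -0.14339520924842125
[[ 0.65136571  0.03151952]
 [ 0.62889285 -0.13966899]] [ 0.64012928 -0.05407473] 0.17265727804769668 -0.1305291036820375
tm [0.50665868 0.28668837 0.066     ]
mug [0.64258459 0.32652067 0.08      ]
sq [ 0.50633757 -0.33876066  0.016     ]
roll [ 0.65504628 -0.30762783  0.046     ]
pl2 [0.62732108 0.15778482 0.008     ]
```

Sizes check out (75–76 × 99 mm, fence 170 mm). The fence yaw is about -0.14, and the plate is centred 107 mm before the toe, nearly square to it. I'll push with two spread fingers.

```bash
cat >> h.py <<'E'
YAW=-0.142; O=np.array([0.615,-0.0478]); RPY=[np.pi,0,YAW]
def W(x,y,z):
    c,s=np.cos(YAW),np.sin(YAW); return [O[0]+c*x-s*y,O[1]+s*x+c*y,z]
def st(m=''):
    s=env.read_state(); p=np.array(s['ee_pos']); d=p[:2]-O; c,s_=np.cos(YAW),np.sin(YAW)
    print(m,'t',round(s['t'],2),'fence xyz',np.round([c*d[0]+s_*d[1],-s_*d[0]+c*d[1],p[2]],4),'F',np.round(s['ft_force'],1),'gap',round(s['finger_gap'],3))
E
python3 - <<'E'
from h import *
st(); print(env.read_state()['eef_rot'])
env.move_to(W(-.185,0,.12),RPY); env.gripper_to(.05); st('above')
print(env.movel(W(-.185,0,.003),rate=.08,force_limit=10)); st('down')
print(env.movel(W(-.088,0,.003),rate=.05,force_limit=25)); st('near fence')
for x in(-.06,-.04,-.025,-.012):
    h=env.movel(W(x,0,.003),rate=.04,force_limit=30); st(str(h))
    if h: break
snap('side','side1'); snap('top','top1')
a=cv2.imread('pics/side1.png')[190:310,230:390]
cv2.imwrite('pics/c1.png',cv2.resize(a,None,fx=5,fy=5,interpolation=cv2.INTER_CUBIC))
E
```

```text
t 0.1 fence xyz [-0.3093 -0.4962  0.2182] F [0.8 0.9 0.8] gap 0.093
[-3.14053206e+00 -7.41026972e-05  4.48802110e-01]
above t 2.84 fence xyz [-0.185 -0.     0.12 ] F [ 0.  -0.3 -0.3] gap 0.05
False
down t 4.45 fence xyz [-0.1847 -0.      0.0034] F [-1.2  0.4 -0.8] gap 0.05
False
near fence t 6.54 fence xyz [-0.088  -0.      0.0031] F [-0.5 -0.4 -1.1] gap 0.05
False t 7.39 fence xyz [-0.0616  0.0001  0.0025] F [-8.1  1.1  1.4] gap 0.05
False t 8.04 fence xyz [-0.0395 -0.      0.0033] F [ 0.3 -1.5  0.3] gap 0.05
False t 8.57 fence xyz [-0.0245 -0.      0.0031] F [-0.6 -0.4 -0.2] gap 0.05
False t 9.04 fence xyz [-0.0147  0.0001  0.0028] F [-17.4   2.7  13. ] gap 0.05
```

View pics/c1.png

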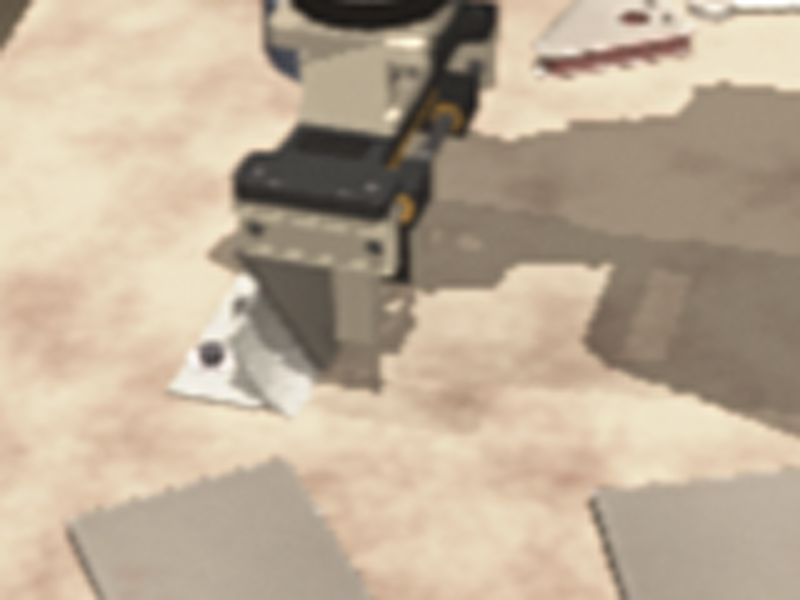

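The plate leans steeply on the fence, its near edge by the toe. The force rose at the end, so it has bottomed out. I back off and check that it stays.

```bash
python3 - <<'E'
from h import *
env.wait(.3); st()
env.movel(W(-.06,0,.003),rate=.05); env.movel(W(-.09,0,.15),rate=.2); st('off')
snap('side','side2'); snap('top','top2')
a=cv2.resize(cv2.imread('pics/side2.png')[200:300,250:350],None,fx=4,fy=4,interpolation=cv2.INTER_CUBIC)
b=cv2.resize(cv2.imread('pics/top2.png')[165:265,290:390],None,fx=4,fy=4,interpolation=cv2.INTER_CUBIC)
cv2.imwrite('pics/c2.png',np.hstack([a,b]))
E
```

```text
t 9.44 fence xyz [-0.0147  0.      0.0029] F [-17.    1.9  12.5] gap 0.05
off t 11.45 fence xyz [-0.0904  0.      0.149 ] F [-0.1  0.4 -0.6] gap 0.05
```

View pics/c2.png

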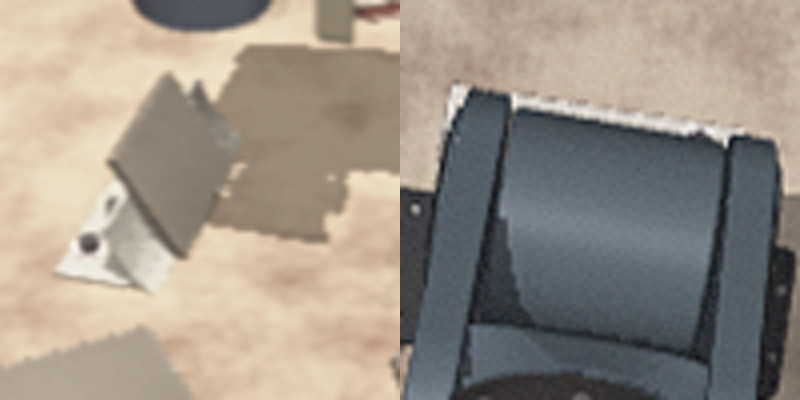

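The plate stays leaning when let go. I check its edge heights from the side-view corners: far (277,240), near (295.7,263.7), on the plane of its +y end.

```bash
python3 - <<'E'
from h import *
c,s=np.cos(YAW),np.sin(YAW); n=np.array([-s,c,0])
for u,v in((276.8,240),(295.6,263.8)):
  a=ray('side2',u,v,0);b=ray('side2',u,v,.1); o=np.r_[O,0]
  t=(.051-n@(a-o))/(n@(b-a)); p=a+t*(b-a); print((p-o)@[c,s,0],(p-o)@n,p[2])
E
```

```text
0.03794284642388331 0.05100000000000001 0.05839928658884987
-0.00572083523903665 0.051 -0.001344335379904741
```

Lean is about 54° with the far edge about 58 mm high, as expected. Now I reach behind and push back.

```bash
python3 - <<'E'
from h import *
env.movel(W(.068,0,.15),rate=.15); print(env.movel(W(.068,0,.049),rate=.08,force_limit=8)); st('behind')
for x in(.035,.01,0,-.01,-.018,-.026):
    h=env.movel(W(x,0,.049),rate=.04,force_limit=15); st(str(h))
    if h: break
env.wait(.5)
snap('side','side3')
cv2.imwrite('pics/c3.png',cv2.resize(cv2.imread('pics/side3.png')[190:310,230:390],None,fx=5,fy=5,interpolation=cv2.INTER_CUBIC))
E
```

```text
False
behind t 14.17 fence xyz [ 0.0683 -0.      0.0496] F [-0.3 -0.4  1.1] gap 0.05
False t 15.14 fence xyz [ 0.0351 -0.      0.049 ] F [1.  0.3 0. ] gap 0.05
False t 15.92 fence xyz [ 0.0101 -0.      0.0491] F [ 0.5 -0.3  0.2] gap 0.05
False t 16.32 fence xyz [-0.0001 -0.      0.0491] F [ 0.3 -0.2  0.6] gap 0.05
False t 16.72 fence xyz [-0.0101 -0.      0.0491] F [ 0.4 -1.2 -0.3] gap 0.05
False t 17.07 fence xyz [-0.0182  0.      0.049 ] F [-0.2 -0.2  0.2] gap 0.05
False t 17.42 fence xyz [-0.0262  0.      0.0491] F [ 0.2 -0.1 -0.7] gap 0.05
```

View pics/c3.png

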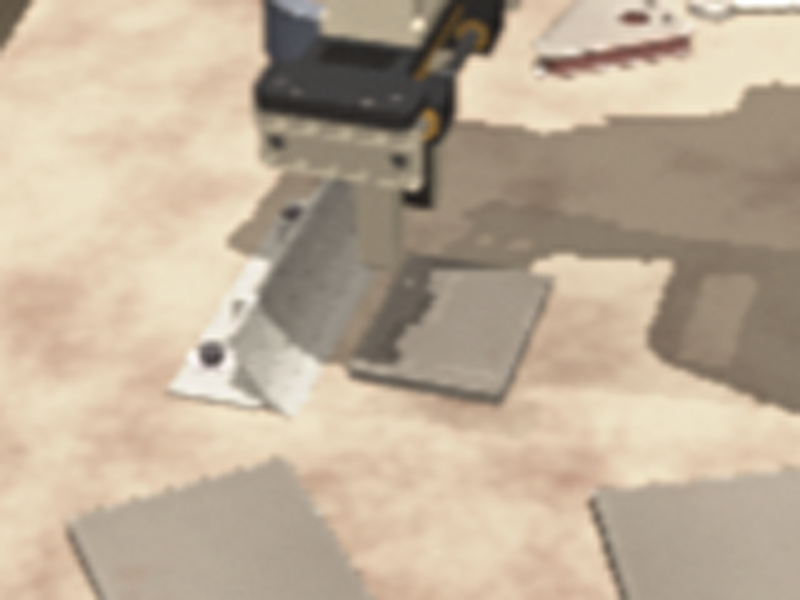

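The plate lies flat in front of the fence, centre at crop (455,330). I raise the tool clear, confirm the centre, and hand in.

```bash
python3 - <<'E'
from h import *
env.movel(W(-.02,0,.2),rate=.15); env.wait(.3)
p=ray('side3',230+455/5,190+330/5,.008)[:2]-O; c,s=np.cos(YAW),np.sin(YAW)
x,y=c*p[0]+s*p[1],-s*p[0]+c*p[1]; print(x,y); st()
if -.13<x<-.03 and abs(y)<.06: print(env.sign_off())
E
```

```text
-0.05822180980726641 0.01689814813033541
 t 19.43 fence xyz [-0.0201 -0.      0.1996] F [ 0.6 -0.7  0.2] gap 0.05
the job is handed in; nothing more can be done
None
```

The plate was turned over by pushing alone and lies flat about 58 mm before the toe and 17 mm left of the fence's middle; the job was handed in at 19.4 s with the neighbouring things not touched, though no verdict came back.

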